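# Draw the open latch of a flight case tight and press its lever home

### The arm

A 6-joint arm with a two-finger parallel gripper is mounted at the origin on a cart in front of the work surface, level with it; the furniture and walls round the work are solid. World frame = base frame: x ahead of the robot, y to its left, z up, the work surface at z = 0. Lengths are in m, angles in rad, forces in N, time in s.
With the tool pointing down it reaches from about 0.375 to 0.975 m from the base axis. Payload 3.8 kg.
Tool frame: the origin (TCP) lies midway between the tips of the shut fingers; the grasp point (between the pads) lies 19 mm behind it; z points along the fingers, y is the direction in which the jaws open and shut (so a half turn about z gives the same grasp; the last joint's range is limited). The gripper opens to 85 mm and grips with 20 to 120 N. Pads are 22 mm wide; open, the fingers measure 114 mm over their backs; the gripper's body (76 mm by 85 mm) begins 54 mm behind the grasp point. The pads swing forward as they close: fully open they stand 13 mm farther back than shut.
Start: joints at [1.258, 0.264, 1.604, -0, 1.274, -0.037], TCP at [0.184, 0.649, 0.231] pointing down, gripper open.
Joint ranges: [-2.63, 2.63], [-0.94, 2.18], [0.31, 2.57], [-1.31, 4.45], [0, 2.66], [-2.55, 2.55]. Speed limits (rad/s): [2.57, 2.57, 3.14, 3.14, 3.14, 3.14].

### API

Orientations are given as a rotation vector (axis times angle).
In Python, from workcell import bot gives the robot as it stands. The module is installed in compiled form; this text tells all that it offers.
- The arm moves only by the tool play_rows, never from a script. Its argument "series" is a list of rows, each an object with "translation": the shift along the tool's x, y, z in m, a list of three; "spin": the turn about the tool's z in units of 5 degrees (1.0 is 5 degrees). In form: [{"translation": [dx, dy, dz], "spin": spin}, ...]. A call has 1 to 5 rows; each row shifts and turns the commanded pose from where the row before left it, along the tool's axes as they then stand; what a row does not reach is not made up. A row lasts 1/10 s, in which the tool goes at most 50 mm and 8.59 degrees, less where a joint would pass 70% of its speed; a pose out of reach is approached as far as the arm can. A call is refused whole if a number of a shift passes 0.05 or a number of a turn 1, either way. A call with a gripper value outside its range is refused whole. "jaw" is the gripper's target within -1 to 1 (fully open at 1, half-way at 0, shut at -1), set as the call begins (left out, the last holds). The fingers move at their own pace and stop on an object; "force" is the grip in N (left out, the last holds). Time passes only in rows, so rows that do not move let the fingers close. It gives the time, the measured TCP pose, the force and the opening at its end, in the units of the state.
- bot.read_state(): the state, without advancing time (a new reading comes with each control period).
- bot.read_camera(name): name is "scene" or "top" or "wrist"; returns the picture (420x560x3 uint8, blue, green, red); there is no depth.
- bot.get_calibration(name): a dict with "fov_y" (degrees; the focal length in pixels is half the picture's height over the tangent of half this angle, whatever the lens; pixels are square), "cx", "cy" (the principal point, pixels), "R" (3x3) and "t" (3): a world point X has camera coordinates R X + t. Camera axes: x right, y down, z forward; pixel columns grow to the right and rows downward; lengths in m; the calibration is good to about 2 mm. A picture is of the moment at which its call begins: read the wrist's pose just before it. get_calibration takes no time and is no camera call; for the wrist camera it gives the pose at the moment of the call.
- bot.finish_job(): hands the job in, once; it reports no verdict.
The state is a dict: "time": time; "q": joint angles; "joint_vel": joint speeds; "joint_torque": joint torques, N m; "tool_pos": TCP position; "tcp_rot": TCP orientation; "wrist_force": force on the tool from outside, world axes, zero at the start; "torque": the same for the moment, N m; "width": opening from 0.0 (shut) to 1.0 (fully open).
Only numpy, scipy, OpenCV 4.12 (cv2) and the standard library are available. Lean on these libraries where they do the work, as an engineer would, in place of code of your own. Each camera call takes 0.05 s, during which the arm holds its last target. There are 200 camera calls.

### The job

The small black flight case on the counter has one of its two top latches still open. Swing that latch's wire loop down over its keeper on the front shell, draw it back until its bar is snug under the keeper's lip, then press the lever back past its centre until it lies flat and the case is clamped shut. Go by feel: nowhere use more force than a thumb would, neither on the lever nor on the loop and shell, and leave the other things on the counter where they are.

Things in the scene. Friction and masses are not known exactly. Their poses are not given: they have to be found in the camera images.
- case: Black flight case with aluminium edges, 320 wide, 112 deep, 150 mm high, standing fixed on the counter on its hinge side, so its two shells meet in a line across the top. Origin under the middle of that line; x to the rear shell, y left along the line, z up. The left latch is shut, the right one open; a folded handle 13 mm high lies between them, within 65 mm of the middle.
- front_shell: The shell on the robot's side, hinged to the case at the bottom (origin on the hinge, axes as the case's). Its rubber seal holds it about 4.5 mm ajar at the top and yields 1 mm for each 28 N of pull; the latch draws it in by 2.5 to 5.5 mm.
- lever_hinge (a point): Pivot of the open latch's lever, 12 mm above the case's top, 12 mm behind the parting line and 105 mm right of the case's middle, on the rear shell. Axes as the case's.
- lever (a joint): Open latch's lever, rad: 0 flat and shut, pointing to the rear; 1.57 upright; stop 2.05, leaning to the robot. Stiff pivot (0.035 N m): stays where left. With the loop hooked it takes 5 to 15 N near the tip between 0.9 and 0.3 rad, by how the loop's nuts are set; its centre is near 0.1, past that it snaps to 0 by itself; let go sooner, it springs back.
- lever_tip (a point): Middle of the turned-up tip of the lever, on the upper face (the robot's side when upright), 51 mm from the pivot along the lever and 10 mm off the pivot line; nearer the pivot the face is only 7 mm off that line. x points along the lever to the tip. The lever is a pressed steel plate 24 mm wide and 3 mm thick.
- loop: Wire loop (U-bolt) on the lever. Origin: centre of its pivot, a 44 mm wide cross pin 16 mm out along the lever, moving with it. x points from the bar to the pivot. Cross bar: round 5 mm, 34 mm long, 52.9 to 55.4 mm from the pivot by the tight nuts (not measured). Stiff pivot (0.02 N m): keeps its angle to the lever, so it lifts off if the lever is moved before the bar is under the lip.
- loop_grip (a point): Mid-way between the loop's two arms, 36 mm from its pivot, axes as the loop's. Arms: round 5 mm steel, parallel, 39 mm over their outsides; they can be pinched from both sides along the case's y. Drawing the loop back turns the lever with it: 3 to 13 N until the bar meets the tongue, then the pull climbs. At the start the loop slants up towards the robot.
- keeper (a point): On the open latch's keeper (front shell): middle of the front face of its upright tongue (18 mm wide), 4 mm above the flat strike plate (34 mm wide, reaching 25 mm in front). Axes as the shell's. A lip 2.6 mm thick juts 3 mm forward (-x, to the robot) from the tongue, underside 7 mm above the plate. Hooked: bar in front of the tongue, under the lip, its centre at x = -2.5 mm, z -1.5 to +0.5 mm.
- calculator: Grey desk calculator lying flat, 168 x 108 x 22 mm, loose; origin under its middle. To be left alone.
- stamp: Red-handled rubber stamp, 24 x 44 x 70 mm, loose; origin under its middle. To be left alone.
- tape_measure: Yellow round tape measure, 58 x 69 x 22 mm, loose; origin under its middle. To be left alone.
- tea_mug: White mug, 92 x 127 x 95 mm, loose; origin under its middle. To be left alone.

How it is judged:
At the end, for the whole second after the job is handed in: the lever lies flat (within 0.05 rad), the loop holds the keeper under tension (over 20 N), and the front shell is drawn in (keeper at least about 1.5 mm nearer the parting line than when ajar) (value of joint lever below 0.05 rad and x of keeper in the frame of case above -0.0265 m and contact force between loop and front_shell above 20 N); the robot touches nothing.
It fails at once if the lever is forced: the fingers press on its plate with over 30 N (contact force between the fingers and lever_c0 above 30 N or contact force between the fingers and lever_c1 above 30 N).
It fails at once if the held loop is forced against the keeper or strike plate with over 30 N (contact force between the fingers and loop above 1 N and contact force between loop and front_shell above 30 N).
It fails at once if the fingers push on the front shell with over 30 N (contact force between the fingers and front_shell above 30 N).
It fails at once if a loose thing is knocked more than 3 cm away (distance of any of calculator, stamp, tape_measure, tea_mug from where it was at the start of the episode above 0.03 m).
It also fails if it takes over 64 s, if anything falls off the work surface, if the arm or the gripper's body presses on something with over 40 N, if the wrist force passes 120 N, or if a joint passes its speed limit or range.

## Working session

There is one attempt and no reset: what is moved stays moved. The work goes in short steps, Python scripts to look and compute and a tool call to move; the robot and the scene stay as the last step left them, time stands still between calls to the robot, and variables do not carry over. Pictures are saved under pics/ and viewed, about 8 in all and at most 12, crops included, and the job is handed in when it is done.

Besides the shell and the picture viewer there is one more tool, called after ">>>" as name(argument=value, ...) on one line, values as JSON. play_rows: Moves the arm, as the interface text tells. Its arguments: {"type":"object","properties":{"series":{"type":"array","items":{"type":"object","properties":{"translation":{"type":"array","items":{"type":"number"}},"spin":{"type":"number"}}}},"jaw":{"type":"number"},"force":{"type":"number"}},"required":["series"]}

```bash
mkdir -p pics; cat > h.py <<'E'
import numpy as np, cv2
from workcell import bot
from scipy.spatial.transform import Rotation as R
np.set_printoptions(precision=4,suppress=True)
def cam(n):
    c=bot.get_calibration(n); f=210/np.tan(np.radians(c['fov_y'])/2)
    return f,c['cx'],c['cy'],np.array(c['R']),np.array(c['t'])
def ray(c,u,v):
    f,cx,cy,Rm,t=c; d=Rm.T@np.array([(u-cx)/f,(v-cy)/f,1]); return -Rm.T@t,d
def atz(c,u,v,z):
    o,d=ray(c,u,v); return o+d*(z-o[2])/d[2]
def proj(c,X):
    f,cx,cy,Rm,t=c; p=Rm@np.array(X)+t; return np.array([cx+f*p[0]/p[2],cy+f*p[1]/p[2]])
E
python3 - <<'E'
from h import *
s=bot.read_state(); print(s)
for n in("scene","top","wrist"):
    c=cam(n); print(n,c[0],c[1:3],-c[3].T@c[4]); print(c[3])
    cv2.imwrite(f'pics/{n}0.png',bot.read_camera(n))
a=cv2.imread('pics/scene0.png');b=cv2.imread('pics/top0.png')
E
```

```text
{'time': 0.0, 'q': array([ 1.2581,  0.2648,  1.6054, -0.    ,  1.2737, -0.0369]), 'joint_vel': array([-0.0008,  0.0001,  0.0003,  0.0011, -0.0001,  0.0003]), 'joint_torque': array([ -0.0011, -51.5105, -36.7321,  -0.0002,   0.0125,   0.    ]), 'tool_pos': array([0.1836, 0.6488, 0.2299]), 'tcp_rot': array([-0.4319, -3.1114,  0.0035]), 'wrist_force': array([-1.3001,  0.9069,  0.4382]), 'torque': array([ 0.0091, -0.0404,  0.0439]), 'width': 0.9998718419044814}
scene 525.638300816212 (283.84997262274874, 212.40567353219336) [-0.342  -0.3902  1.0631]
[[ 0.448  -0.894   0.0104]
 [-0.6246 -0.3213 -0.7117]
 [ 0.6396  0.3124 -0.7024]]
top 436.01116606448437 (274.7846393007434, 206.93369540100628) [0.3181 0.0449 1.2839]
[[ 0.0071 -1.     -0.0012]
 [-0.9885 -0.0069 -0.1514]
 [ 0.1514  0.0023 -0.9885]]
wrist 364.7817165066551 (284.0963308685176, 207.79102574434674) [0.1109 0.6695 0.3726]
[[ 0.2723  0.9622 -0.0022]
 [ 0.9199 -0.2597  0.2939]
 [ 0.2822 -0.0821 -0.9558]]
```

View pics/scene0.png

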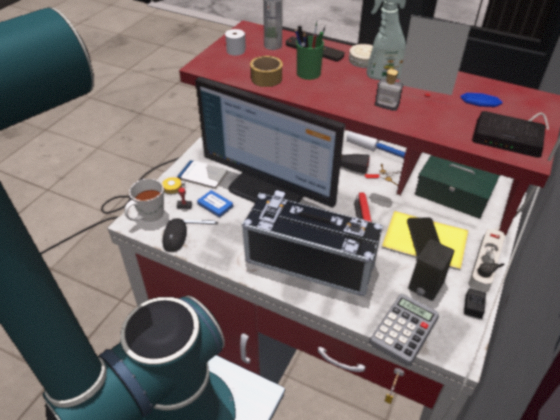

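View pics/top0.png

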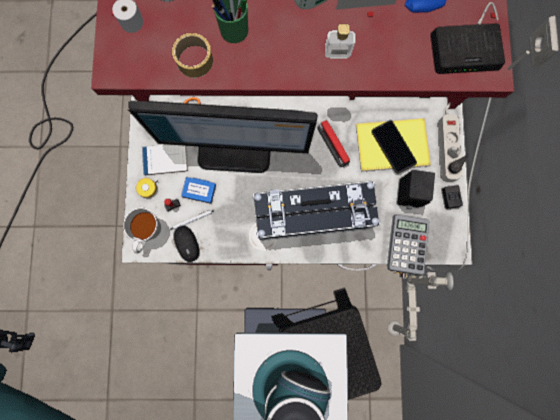

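Both views show the case: in the top view around (315,210), in the scene view around (312,240). I'll enlarge both crops.

```bash
python3 - <<'E'
from h import *
a=cv2.imread('pics/scene0.png')[180:300,230:400];b=cv2.imread('pics/top0.png')[170:255,240:395]
a=cv2.resize(a,None,fx=4.6,fy=4.6,interpolation=cv2.INTER_CUBIC)[:,:790]
b=cv2.resize(b,None,fx=5,fy=5,interpolation=cv2.INTER_CUBIC)
cv2.imwrite('pics/a.png',a);cv2.imwrite('pics/b.png',b)
E
```

```text
(no output)
```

View pics/b.png

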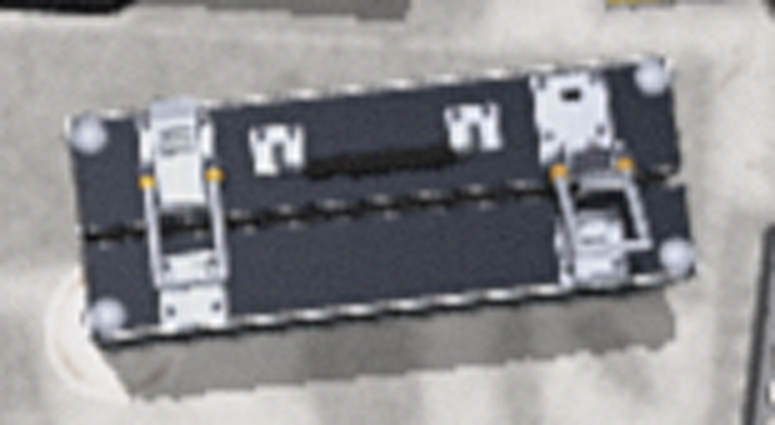

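The top view confirms the right latch is open: its loop slants to the robot at crop (560-650, 170-250), i.e. image (352-370, 204-220). Now the case pose.

```bash
python3 - <<'E'
from h import *
c=cam('top')
P={k:atz(c,240+u/5,170+v/5,0.15) for k,(u,v) in dict(rl=(70,118),rr=(668,60),fr=(692,272),fl=(98,342),pl=(88,237),pr=(672,182)).items()}
for k in P: print(k,P[k])
y=P['rl']-P['rr']; print(np.linalg.norm(y),np.arctan2(-y[0],y[1])); y=P['fl']-P['fr']; print(np.linalg.norm(y),np.arctan2(-y[0],y[1]))
y=P['pl']-P['pr']; print(np.arctan2(-y[0],y[1])); print((P['pl']+P['pr'])/2, np.linalg.norm(P['rr']-P['fr']))
E
```

```text
rl [0.527  0.1027 0.15  ]
rr [ 0.5605 -0.2142  0.15  ]
fr [ 0.4475 -0.2237  0.15  ]
fl [0.4087 0.0864 0.15  ]
pl [0.4637 0.0923 0.15  ]
pr [ 0.495  -0.2146  0.15  ]
0.31868950308916816 0.10524792931361068
0.31254155463930217 0.12448578754954562
0.10167825804636012
[ 0.4794 -0.0611  0.15  ] 0.1134606049697772
```

View pics/a.png

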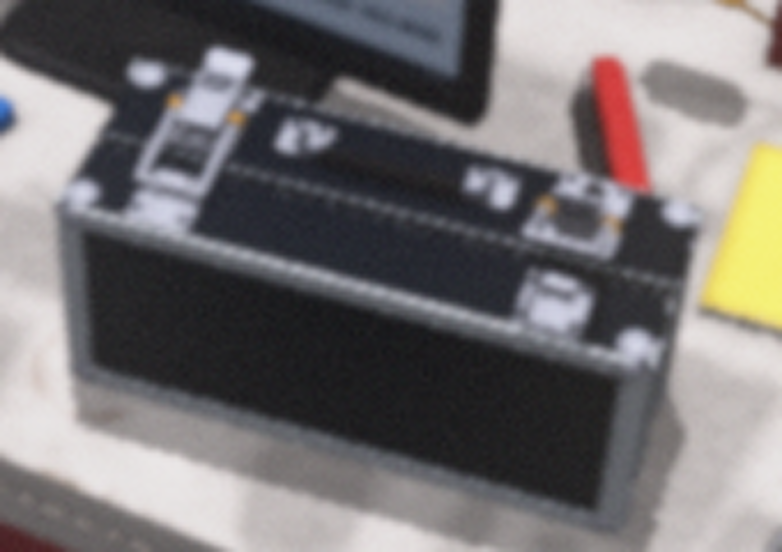

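Scene view agrees: right latch open, nothing in the way of an approach from the robot's side. Case yaw is about +0.107 rad, with the parting-line middle near (0.479,-0.061). I'll move the wrist camera over it.

>>> play_rows(series=[{"translation": [-0.027,-0.041,-0.006],"spin": 0},{"translation": [-0.027,-0.041,-0.006],"spin": 0},{"translation": [-0.027,-0.041,-0.006],"spin": 0},{"translation": [-0.027,-0.041,-0.006],"spin": 0},{"translation": [-0.027,-0.041,-0.006],"spin": 0}])

```text
time: 0.65
tool_pos: [0.258, 0.4135, 0.2611]
tcp_rot: [0.431, 3.112, -0.001]
wrist_force: [0.9, 0.2, 0.5]
width: 0.998
```

>>> play_rows(series=[{"translation": [-0.027,-0.041,-0.006],"spin": 0},{"translation": [-0.027,-0.041,-0.006],"spin": 0},{"translation": [-0.027,-0.041,-0.006],"spin": 0},{"translation": [-0.027,-0.041,-0.006],"spin": 0},{"translation": [-0.027,-0.041,-0.006],"spin": 0}])

```text
time: 1.15
tool_pos: [0.3318, 0.1796, 0.2915]
tcp_rot: [0.43, 3.111, 0.0]
wrist_force: [1.3, -0.3, 0.6]
width: 0.996
```

>>> play_rows(series=[{"translation": [-0.027,-0.041,0],"spin": 0},{"translation": [-0.027,-0.041,0],"spin": 0},{"translation": [-0.027,-0.041,0],"spin": 0},{"translation": [-0.027,-0.041,0],"spin": 0},{"translation": [-0.027,-0.041,0],"spin": 0}])

```text
time: 1.65
tool_pos: [0.406, -0.0547, 0.2914]
tcp_rot: [0.433, 3.111, 0.0]
wrist_force: [1.3, 0.2, -0.0]
width: 1.001
```

>>> play_rows(series=[{"translation": [-0.027,-0.041,0],"spin": 0},{"translation": [-0.027,-0.041,0],"spin": 0},{"translation": [0,0,0],"spin": -1},{"translation": [0,0,0],"spin": -1},{"translation": [0,0,0],"spin": -1}])

```text
time: 2.15
tool_pos: [0.4353, -0.1469, 0.2907]
tcp_rot: [-0.019, -3.14, -0.001]
wrist_force: [0.1, -0.6, -0.2]
width: 0.999
```

>>> play_rows(series=[{"translation": [0,0,0],"spin": -1},{"translation": [0,0,0],"spin": -0.38},{"translation": [0,0,0],"spin": 0}], jaw=0.3)

```text
time: 2.45
tool_pos: [0.4354, -0.1461, 0.2909]
tcp_rot: [0.167, -3.137, -0.0]
wrist_force: [0.3, 0.2, -0.3]
width: 0.657
```

```bash
python3 - <<'E'
from h import *
s=bot.read_state(); print(s['time'],s['tool_pos'],s['tcp_rot'],s['wrist_force'],s['width'],s['q'])
c=cam('wrist'); im=bot.read_camera('wrist'); cv2.imwrite('pics/w1.png',im); np.save('w1.npy',np.array(c,dtype=object),allow_pickle=True)
print(-c[3].T@c[4])
cv2.imwrite('pics/w1b.png',cv2.resize(im,(784,588),interpolation=cv2.INTER_CUBIC))
E
```

```text
2.45 [ 0.4354 -0.1461  0.2909] [ 0.1668 -3.1366 -0.0004] [ 0.2896  0.1539 -0.2975] 0.6570760194343936 [-0.3781 -0.1873  1.9623 -0.      1.3672 -2.0552]
[ 0.3603 -0.1541  0.4335]
```

View pics/w1b.png

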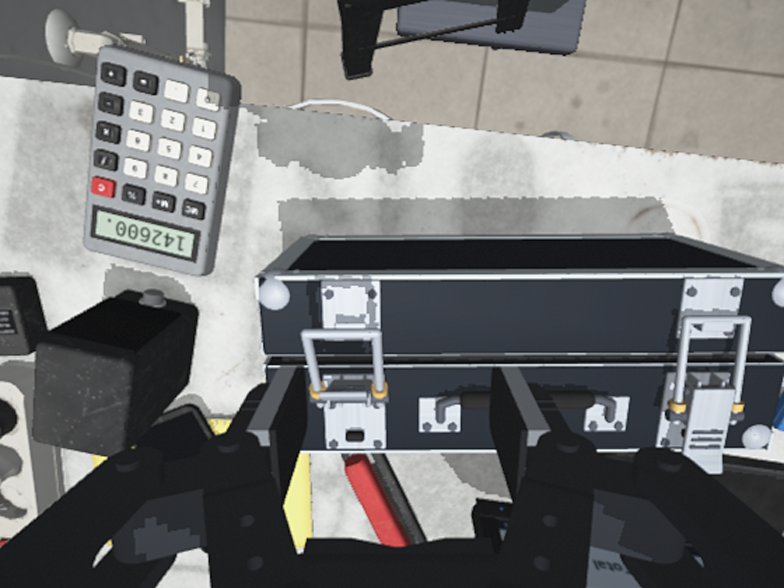

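The wrist view (rows inverted, down = +x) shows the open latch clearly: bar at scaled (343,333), nuts at (318,393) and (380,392), keeper plate rivets at (328,293) and (368,293), parting line at row 357. I'll crop for precise features, with a model overlay.

```bash
python3 - <<'E'
from h import *
im=cv2.imread('pics/w1.png'); u0,v0,k=180,190,5.6
b=cv2.resize(im[v0:v0+140+0-35,u0:u0+140],None,fx=k,fy=k,interpolation=cv2.INTER_CUBIC)
b=cv2.resize(im[v0:v0+138-33,u0:u0+140],None,fx=k,fy=k,interpolation=cv2.INTER_CUBIC)
c=np.load('w1.npy',allow_pickle=True)
# full-edge points (scaled 1.4): rear edge, parting, front edge
for n,(u,v) in dict(front=(263,277),frontR=(784,270),partL=(266,360),partR=(780,352),rear=(264,452)).items():
    print(n,atz(c,u/1.4,v/1.4,.15))
cv2.imwrite('pics/w1c.png',b)
E
```

```text
front [ 0.4467 -0.223   0.15  ]
frontR [0.4108 0.074  0.15  ]
partL [ 0.4988 -0.2196  0.15  ]
partR [0.4607 0.0883 0.15  ]
rear [ 0.5637 -0.2189  0.15  ]
```

View pics/w1c.png

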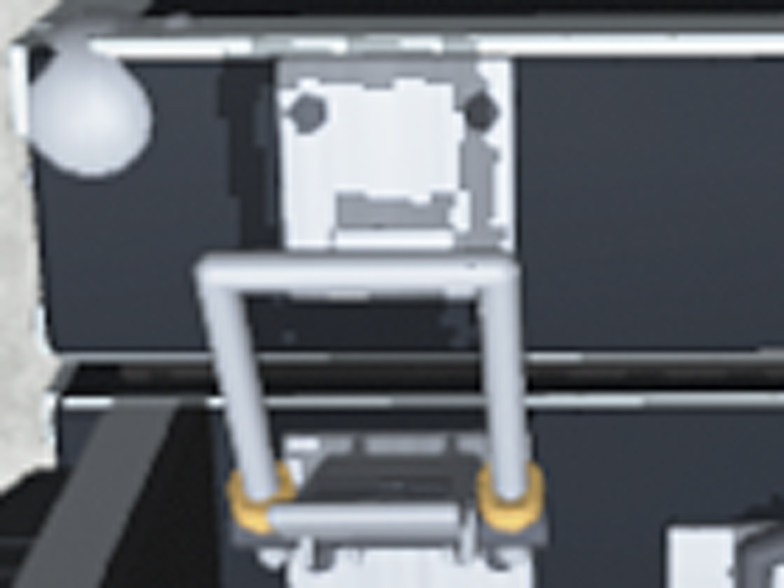

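```bash
cat > fit.py <<'E'
from h import *
from scipy.optimize import least_squares, brentq
c=np.load('w1.npy',allow_pickle=True)
cr=lambda u,v:(180+u/5.6,190+v/5.6)
sc=lambda u,v:(u/1.4,v/1.4)
def W(p,X):
    x,y,a=p[:3]; return np.array([x+np.cos(a)*X[0]-np.sin(a)*X[1],y+np.sin(a)*X[0]+np.cos(a)*X[1],X[2]])
obs=[]
def res(p,show=False):
    k=p[3]; zt=.15; pl=zt+.0015
    F=[((k-.025,-.105-.017,pl),cr(278,62)),((k-.025,-.105+.017,pl),cr(513,62)),
       ((k-.003,-.105-.009,pl+.0096),cr(333,231)),((k-.003,-.105+.009,pl+.0096),cr(455,231)),
       ((.056,-.16,zt),sc(264,452)),((0.0005,-.155,zt),cr(60,400)),((0.0005,-.03,zt),cr(775,401))]
    r=[]
    for i,(X,o) in enumerate(F):
        d=proj(c,W(p,X))-np.array(o)
        if i>=5: d=d[1:]
        r+=list(d)
        if show: print(i,d)
    return np.array(r)
s=least_squares(res,[.48,-.06,.11,-.028])
P=s.x
if __name__=='__main__':
    print(P); res(P,True)
    H=W(P,(.012,-.105,.162)); print('hinge',H)
    for th in (2.05,1.95):
        piv=(.012+.016*np.cos(th),.162+.016*np.sin(th))
        print(th,'pivot ends px',[(proj(c,W(P,(piv[0],-.105+s*.022,piv[1])))-[180,190])*5.6 for s in(-1,1)],
          'tip',(proj(c,W(P,(.012+.051*np.cos(th),-.105,.162+.051*np.sin(th))))-[180,190])*5.6)
        for el in (0,.2,.4,.6,.8): # loop elevation above horizontal toward the robot
            L=.054; print(el,[(proj(c,W(P,(piv[0]-L*np.cos(el),-.105+s*.017,piv[1]+L*np.sin(el))))-[180,190])*5.6 for s in(-1,1)])
E
python3 fit.py
```

```text
[ 0.488  -0.0628  0.0986 -0.0298]
0 [-0.6497  0.0142]
1 [-0.3377  0.3305]
2 [-1.1611 -0.2245]
3 [-0.3554 -0.0593]
4 [ 2.8086 -3.8446]
5 [1.2062]
6 [2.0736]
hinge [ 0.5102 -0.1661  0.162 ]
2.05 pivot ends px [array([228.8312, 516.367 ]), array([541.8176, 518.5662])] tip [359.3915 523.3209]
0 [array([248.952 , 152.3297]), array([504.9233, 154.2216])]
0.2 [array([236.1677, 186.9664]), array([501.8734, 188.9211])]
0.4 [array([223.7093, 239.1372]), array([498.7948, 241.1465])]
0.6 [array([212.3169, 307.7787]), array([495.8586, 309.8303])]
0.8 [array([202.7813, 390.2593]), array([493.2562, 392.337 ])]
1.95 pivot ends px [array([228.4914, 527.9577]), array([541.7065, 530.1549])] tip [358.505  565.3898]
0 [array([248.608 , 164.3155]), array([504.7772, 166.2059])]
0.2 [array([235.8003, 199.4362]), array([501.7194, 201.3892])]
0.4 [array([223.3186, 252.0909]), array([498.6328, 254.0983])]
0.6 [array([211.9044, 321.1897]), array([495.6891, 323.2392])]
0.8 [array([202.3504, 404.0708]), array([493.0803, 406.1463])]
```

```bash
python3 - <<'E'
from fit import *
tcp=np.array([.4354,-.1461,.2909]); h=.106
ex=np.array([np.cos(h),np.sin(h),0]);ey=np.array([-np.sin(h),np.cos(h),0])
for zb in (0,.004,.006,.008,.013,.02):
    print(zb,[proj(c,tcp+ey*s*.028+ex*d+[0,0,zb])*1.4 for s in(-1,1) for d in(-.011,)])
g=W(P,(-.027,-.105,.1935)); print('grip',g, 'delta tool', -(g-tcp)@ex,(g-tcp)@ey, tcp[2]-g[2])
E
```

```text
0 [array([305.6428, 356.0998]), array([489.7987, 356.1633])]
0.004 [array([303.3149, 361.7014]), array([492.1199, 361.7667])]
0.006 [array([302.1063, 364.6096]), array([493.325 , 364.6759])]
0.008 [array([300.8664, 367.5931]), array([494.5614, 367.6605])]
0.013 [array([297.6214, 375.4013]), array([497.797 , 375.4714])]
0.02 [array([292.6958, 387.2536]), array([502.7084, 387.3278])]
grip [ 0.4714 -0.17    0.1935] delta tool -0.03328824830098773 -0.027547115221554532 0.09739999999999999
```

Fit agrees with the picture: pin ends are predicted at crop (229,516) and (542,518), and the bar matches a loop elevation of about 0.5 rad with the lever at 2.05. Moving over the loop.

>>> play_rows(series=[{"translation": [-0.017,-0.014,0.02],"spin": 0},{"translation": [-0.0163,-0.0135,0.03],"spin": 0},{"translation": [0,0,0.02],"spin": 0},{"translation": [0,0,0.015],"spin": 0},{"translation": [0,0,0],"spin": 0}], jaw=0.22, force=30)

```text
time: 3.0
tool_pos: [0.4698, -0.1691, 0.2035]
tcp_rot: [0.166, -3.132, -0.004]
wrist_force: [0.2, -0.1, 0.4]
width: 0.61
```

```bash
python3 - <<'E'
from fit import *
s=bot.read_state(); print(s['time'],s['tool_pos'],s['tcp_rot'],s['wrist_force'],s['width'])
c=cam('wrist'); im=bot.read_camera('wrist'); np.save('w2.npy',np.array(c,dtype=object),allow_pickle=True); cv2.imwrite('pics/w2.png',im)
piv=(.00462,.1762);el=.5
for n,X in dict(barL=(piv[0]-.054*np.cos(el),-.122,piv[1]+.054*np.sin(el)),barR=(piv[0]-.054*np.cos(el),-.088,piv[1]+.054*np.sin(el)),gL=(-.027,-.122,.1935),gR=(-.027,-.088,.1935),keep=(-.0298,-.105,.1555),pinL=(piv[0],-.127,piv[1]),pinR=(piv[0],-.083,piv[1])).items():
    q=proj(c,W(P,X)); print(n,q); cv2.circle(im,(int(q[0]+.5),int(q[1]+.5)),1,(0,0,255),-1)
cv2.imwrite('pics/w2c.png',cv2.resize(im[120:340,150:430],None,fx=2.7,fy=2.7,interpolation=cv2.INTER_CUBIC))
E
```

```text
3.0 [ 0.4698 -0.1691  0.2035] [ 0.1662 -3.1323 -0.0037] [ 0.1881 -0.0707  0.4351] 0.609573140592414
barL [242.0795 245.7668]
barR [321.7312 246.2491]
gL [244.976  270.1954]
gR [318.5846 270.6206]
keep [282.0905 235.0499]
pinL [240.2473 309.3498]
pinR [322.8957 309.7902]
```

View pics/w2c.png

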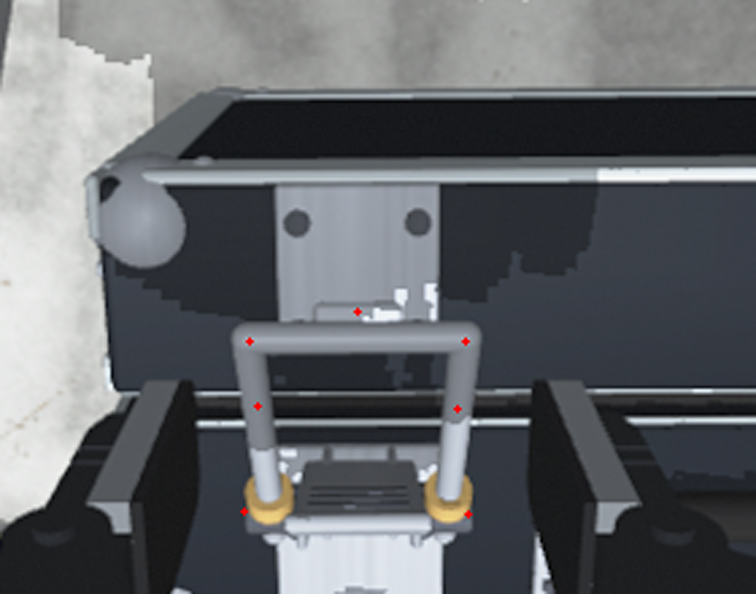

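Fingers straddle the loop evenly (inner tips at (195,383) and (530,383), loop middle at about 357). The model points land on the bar and arms within about 1 mm. Going down and pinching.

>>> play_rows(series=[{"translation": [-0.0015,-0.0008,0.008],"spin": 0},{"translation": [0,0,0.008],"spin": 0},{"translation": [0,0,0.006],"spin": 0},{"translation": [0,0,0],"spin": 0}])

```text
time: 3.45
tool_pos: [0.4726, -0.1703, 0.1834]
tcp_rot: [0.167, -3.136, -0.001]
wrist_force: [0.1, 0.7, -0.3]
width: 0.61
```

>>> play_rows(series=[{"translation": [0,0,0],"spin": 0},{"translation": [0,0,0],"spin": 0},{"translation": [0,0,0],"spin": 0},{"translation": [0,0,0],"spin": 0},{"translation": [0,0,0],"spin": 0}], jaw=-0.3, force=30)

```text
time: 3.95
tool_pos: [0.4729, -0.1701, 0.1844]
tcp_rot: [0.167, -3.136, -0.002]
wrist_force: [-3.7, 5.2, 2.9]
width: 0.442
```

```bash
python3 - <<'E'
from fit import *
s=bot.read_state(); print(s['time'],s['tool_pos'],s['tcp_rot'],s['wrist_force'],s['width']*85)
c=cam('wrist'); im=bot.read_camera('wrist'); cv2.imwrite('pics/w3.png',im)
cv2.imwrite('pics/w3c.png',cv2.resize(im[120:340,150:430],None,fx=2.7,fy=2.7,interpolation=cv2.INTER_CUBIC))
E
```

```text
3.95 [ 0.4729 -0.1701  0.1844] [ 0.1671 -3.1365 -0.0016] [-3.7012  5.2043  2.9029] 37.604479253032636
```

View pics/w3c.png

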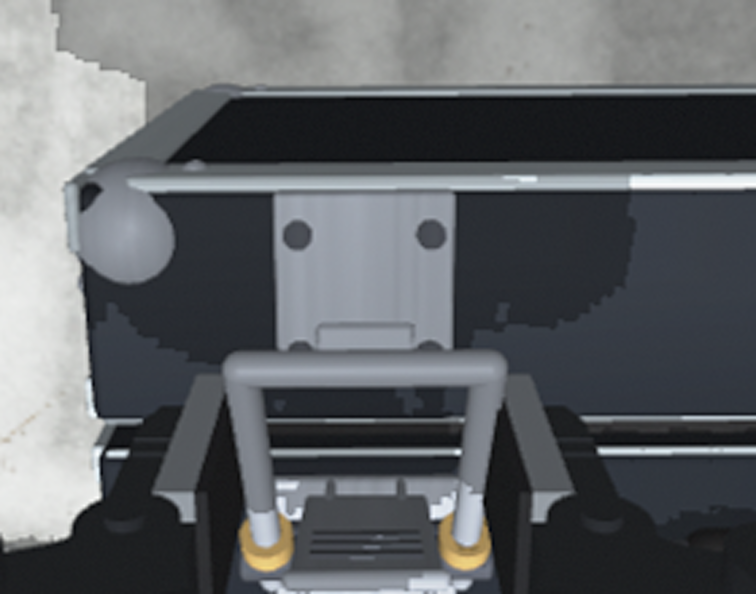

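Both arms are pinched between the pads, with the bar still up at crop row 367. Now the swing down along the arc about the pivot, watching force.

>>> play_rows(series=[{"translation": [0.0009,0,0.0024],"spin": 0},{"translation": [0.0009,0,0.0024],"spin": 0},{"translation": [0.0006,0,0.0025],"spin": 0},{"translation": [0.0006,0,0.0025],"spin": 0},{"translation": [0,0,0],"spin": 0}])

```text
time: 4.5
tool_pos: [0.4705, -0.1704, 0.1756]
tcp_rot: [-0.167, 3.136, 0.001]
wrist_force: [-3.7, 5.0, 6.7]
width: 0.436
```

>>> play_rows(series=[{"translation": [0.0003,0,0.0025],"spin": 0},{"translation": [0.0002,0,0.0025],"spin": 0},{"translation": [0,0,0.0025],"spin": 0},{"translation": [-0.0001,0,0.0025],"spin": 0},{"translation": [0,0,0],"spin": 0}])

```text
time: 5.0
tool_pos: [0.4698, -0.1704, 0.1652]
tcp_rot: [0.167, -3.137, -0.001]
wrist_force: [-4.0, 5.8, 6.8]
width: 0.436
```

>>> play_rows(series=[{"translation": [-0.0003,0,0.002],"spin": 0},{"translation": [-0.0004,0,0.002],"spin": 0},{"translation": [-0.0005,0,0.002],"spin": 0},{"translation": [0,0,0],"spin": 0}])

```text
time: 5.4
tool_pos: [0.4707, -0.1703, 0.159]
tcp_rot: [0.167, -3.136, -0.002]
wrist_force: [-4.7, 4.9, 6.3]
width: 0.433
```

```bash
python3 - <<'E'
from fit import *
s=bot.read_state(); print(s['time'],s['tool_pos'],s['wrist_force'],s['torque'],s['width']*85)
c=cam('wrist'); im=bot.read_camera('wrist'); cv2.imwrite('pics/w4.png',im)
np.save('w4.npy',np.array(c,dtype=object),allow_pickle=True)
cv2.imwrite('pics/w4c.png',cv2.resize(im[170:340,180:400],None,fx=3.5,fy=3.5,interpolation=cv2.INTER_CUBIC))
E
```

```text
5.4 [ 0.4707 -0.1703  0.159 ] [-4.6979  4.9122  6.3301] [0.8331 0.6012 0.0966] 36.84363946390229
```

View pics/w4c.png

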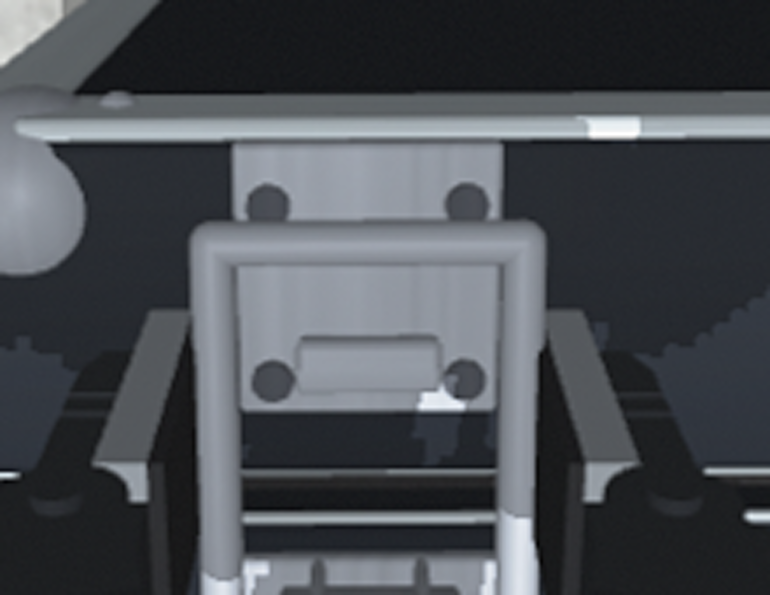

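```bash
python3 - <<'E'
from fit import *
c=np.load('w4.npy',allow_pickle=True)
cr=lambda u,v:np.array((180+u/3.5,170+v/3.5))
def inv(X):
    d=X[:2]-P[:2];a=P[2]; return np.array([np.cos(a)*d[0]+np.sin(a)*d[1],-np.sin(a)*d[0]+np.cos(a)*d[1],X[2]])
# plate check
for n,X in dict(pfl=(P[3]-.025,-.122,.1515),pfr=(P[3]-.025,-.088,.1515),lipL=(P[3]-.003,-.114,.1611),lipR=(P[3]-.003,-.096,.1611)).items():
    print(n,(proj(c,W(P,X))-[180,170])*3.5)
print('obs pfl 233,142 pfr 503,142 lip 297,340 440,338')
# bar: outer corners 190,243 / 545,243 (39mm apart) -> depth
f=c[0]
for a,b,w in((190,545,.039),(212,522,.034)):
    d=f*w/((b-a)/3.5); o,r=ray(c,*cr((a+b)/2,243)); print('bar',inv(o+r*d))
# arms further up: outer cols at row 500: 203..537
for row,a,b in((350,197,540),(500,203,537)):
    d=f*.039/((b-a)/3.5); o,r=ray(c,*cr((a+b)/2,row)); print('arm',row,inv(o+r*d))
s=bot.read_state();print('tcp',inv(s['tool_pos']))
E
```

```text
pfl [230.1634 150.5758]
pfr [505.3316 152.6299]
lipL [292.3061 347.8288]
lipR [440.5515 348.8696]
obs pfl 233,142 pfr 503,142 lip 297,340 440,338
bar [-0.0505 -0.1051  0.1711]
bar [-0.0506 -0.1051  0.1713]
arm 350 [-0.0371 -0.1048  0.1701]
arm 500 [-0.0185 -0.1045  0.1717]
tcp [-0.0278 -0.1052  0.159 ]
```

The loop has swung to about horizontal: bar near case x -0.0505, z 0.171, arms z 0.171. The fingers slipped about 3 mm deeper, so I'll re-grip higher to keep the tips off the case top.

>>> play_rows(series=[{"translation": [0,0,0],"spin": 0},{"translation": [0,0,0],"spin": 0},{"translation": [0,0,-0.002],"spin": 0},{"translation": [0,0,-0.002],"spin": 0},{"translation": [0,0,0],"spin": 0}], jaw=0.15)

```text
time: 5.95
tool_pos: [0.4715, -0.1712, 0.163]
tcp_rot: [-0.167, 3.136, -0.001]
wrist_force: [-0.3, -0.6, 1.0]
width: 0.576
```

>>> play_rows(series=[{"translation": [0,0,0],"spin": 0},{"translation": [0,0,0],"spin": 0},{"translation": [0,0,0],"spin": 0},{"translation": [0,0,0],"spin": 0},{"translation": [0,0,0],"spin": 0}], jaw=-0.3, force=20)

```text
time: 6.45
tool_pos: [0.4711, -0.1704, 0.1625]
tcp_rot: [0.167, -3.137, -0.001]
wrist_force: [-0.2, 4.5, 2.5]
width: 0.446
```

>>> play_rows(series=[{"translation": [0,0,0.0015],"spin": 0},{"translation": [0,0,0.0015],"spin": 0},{"translation": [-0.0002,0,0.0015],"spin": 0},{"translation": [-0.0003,0,0.0015],"spin": 0},{"translation": [0,0,0],"spin": 0}])

```text
time: 6.95
tool_pos: [0.4712, -0.1703, 0.1566]
tcp_rot: [0.168, -3.136, -0.002]
wrist_force: [-1.8, 4.5, 3.9]
width: 0.444
```

>>> play_rows(series=[{"translation": [-0.0003,0.0007,0.0015],"spin": 0},{"translation": [-0.0004,0,0.0015],"spin": 0},{"translation": [0,0,0],"spin": 0}])

```text
time: 7.25
tool_pos: [0.4719, -0.1701, 0.1537]
tcp_rot: [0.168, -3.136, 0.0]
wrist_force: [-2.2, 3.8, 4.3]
width: 0.445
```

```bash
python3 - <<'E'
from fit import *
s=bot.read_state(); print(s['time'],s['tool_pos'],s['wrist_force'],s['torque'],s['width']*85)
c=cam('wrist'); im=bot.read_camera('wrist'); cv2.imwrite('pics/w5.png',im)
np.save('w5.npy',np.array(c,dtype=object),allow_pickle=True)
cv2.imwrite('pics/w5c.png',cv2.resize(im[170:340,180:400],None,fx=3.5,fy=3.5,interpolation=cv2.INTER_CUBIC))
E
```

```text
7.25 [ 0.4719 -0.1701  0.1537] [-2.1591  3.7871  4.2817] [0.5849 0.2683 0.0371] 37.802385933685066
```

View pics/w5c.png

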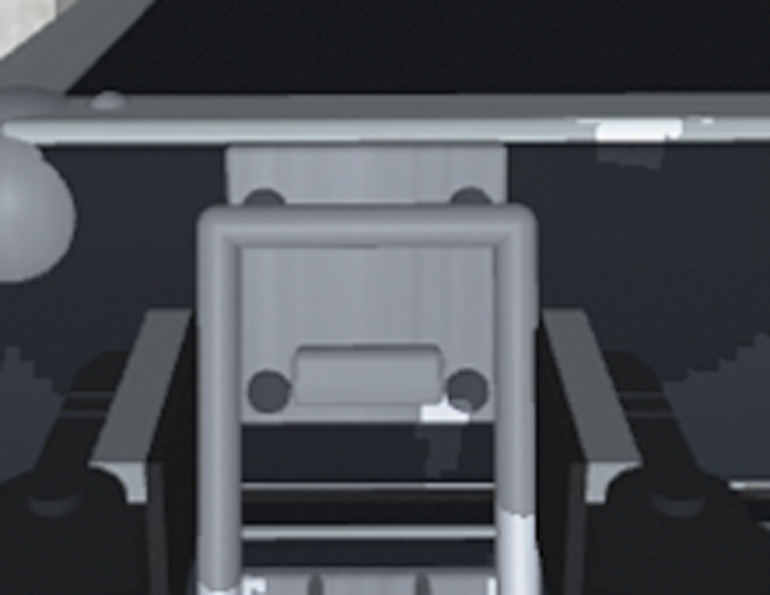

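```bash
python3 - <<'E'
from fit import *
c=np.load('w5.npy',allow_pickle=True); f=c[0]
cr=lambda u,v:np.array((180+u/3.5,170+v/3.5))
def inv(X):
    d=X[:2]-P[:2];a=P[2]; return np.array([np.cos(a)*d[0]+np.sin(a)*d[1],-np.sin(a)*d[0]+np.cos(a)*d[1],X[2]])
def m(a,b,row,w): 
    d=f*w/((b-a)/3.5); o,r=ray(c,*cr((a+b)/2,row)); return inv(o+r*d)
print('bar',m(198,537,225,.039)); print('arm312',m(199,537,312,.039)); print('arm500',m(202,536,500,.039))
print('plate front',m(228,505,145,.034),'plate rear',m(241,495,420,.034),'lip',m(294,443,347,.018))
for w in(.0378,.039): print('tip',m(189,544,312,w),'up',m(133,587,465,w))
print('tcp',inv(bot.read_state()['tool_pos']))
E
```

```text
bar [-0.0487 -0.1049  0.159 ]
arm312 [-0.039  -0.1048  0.1615]
arm500 [-0.0172 -0.1045  0.1664]
plate front [-0.0546 -0.1051  0.1469] plate rear [-0.0151 -0.1045  0.1442] lip [-0.032  -0.1046  0.1564]
tip [-0.0438 -0.105   0.1719] up [-0.0443 -0.1056  0.2028]
tip [-0.042 -0.105  0.168] up [-0.0425 -0.1056  0.1998]
tcp [-0.0265 -0.1052  0.1537]
```

```bash
python3 - <<'E'
from fit import *
h=.1062
ex=np.array([np.cos(h),np.sin(h),0]);ey=np.array([-np.sin(h),np.cos(h),0])
for nm,tcp,half,k,off,ob in(('w2',(.4698,-.1691,.2035),.0259,2.7,(150,120),'195/530,383'),('w4',(.4707,-.1703,.159),.0195,3.5,(180,170),'188/548,312'),('w5',(.4719,-.1701,.1537),.0195,3.5,(180,170),'189/544,312')):
    c=np.load(nm+'.npy',allow_pickle=True)
    print(nm,ob)
    for zb in(0,.004,.008,.012,.016): print(zb,[(proj(c,np.array(tcp)+ey*s*half-ex*.011+[0,0,zb])-off)*k for s in(-1,1)])
E
```

```text
w2 195/530,383
0 [array([197.7045, 363.0102]), array([526.2144, 362.6562])]
0.004 [array([193.6035, 373.723 ]), array([530.4174, 373.3529])]
0.008 [array([189.2897, 384.9917]), array([534.8382, 384.6042])]
0.012 [array([184.7461, 396.8606]), array([539.4945, 396.4545])]
0.016 [array([179.9538, 409.379 ]), array([544.4053, 408.9527])]
w4 188/548,312
0 [array([203.6595, 295.8711]), array([524.344, 295.908])]
0.004 [array([199.6203, 309.8851]), array([528.403 , 309.9206])]
0.008 [array([195.3718, 324.6253]), array([532.6722, 324.6593])]
0.012 [array([190.8973, 340.1496]), array([537.1685, 340.1818])]
0.016 [array([186.1783, 356.5223]), array([541.9105, 356.5524])]
w5 189/544,312
0 [array([203.4614, 295.1725]), array([524.2177, 295.4265])]
0.004 [array([199.3767, 309.1766]), array([528.2342, 309.4386])]
0.008 [array([195.0802, 323.9064]), array([532.4588, 324.1769])]
0.012 [array([190.5552, 339.4197]), array([536.9082, 339.6994])]
0.016 [array([185.7828, 355.7809]), array([541.6008, 356.0702])]
```

Tips stand about 4.7 mm above the TCP; the bar is still about 9 mm too high. I'll re-grip 3 mm higher once more, then lower by feel.

>>> play_rows(series=[{"translation": [0,0,0],"spin": 0},{"translation": [0,0,0],"spin": 0},{"translation": [0,0.0004,-0.003],"spin": 0},{"translation": [0,0,0],"spin": 0}], jaw=0.12)

```text
time: 7.7
tool_pos: [0.4725, -0.17, 0.1568]
tcp_rot: [-0.167, 3.136, -0.001]
wrist_force: [0.1, 0.5, -0.7]
width: 0.563
```

>>> play_rows(series=[{"translation": [0,0,0],"spin": 0},{"translation": [0,0,0],"spin": 0},{"translation": [0,0,0],"spin": 0},{"translation": [0,0,0],"spin": 0},{"translation": [0,0,0],"spin": 0}], jaw=-0.3)

```text
time: 8.2
tool_pos: [0.4724, -0.1698, 0.1567]
tcp_rot: [-0.167, 3.137, -0.001]
wrist_force: [-0.8, -0.8, 1.9]
width: 0.442
```

>>> play_rows(series=[{"translation": [-0.0004,0,0.0015],"spin": 0},{"translation": [-0.0005,0,0.0015],"spin": 0},{"translation": [0,0,0],"spin": 0}])

```text
time: 8.5
tool_pos: [0.473, -0.1697, 0.1539]
tcp_rot: [0.167, -3.137, 0.001]
wrist_force: [-1.7, -0.6, 4.7]
width: 0.442
```

>>> play_rows(series=[{"translation": [-0.0003,0,0.001],"spin": 0},{"translation": [0,0,0],"spin": 0}])

```text
time: 8.7
tool_pos: [0.4733, -0.1697, 0.1529]
tcp_rot: [0.167, -3.137, 0.001]
wrist_force: [-2.4, -0.2, 5.2]
width: 0.446
```

>>> play_rows(series=[{"translation": [-0.0003,0,0.001],"spin": 0},{"translation": [0,0,0],"spin": 0}])

```text
time: 8.9
tool_pos: [0.4734, -0.1697, 0.1527]
tcp_rot: [0.167, -3.136, 0.001]
wrist_force: [-5.4, 0.2, 9.4]
width: 0.443
```

>>> play_rows(series=[{"translation": [-0.0002,0,0.0006],"spin": 0},{"translation": [0,0,0],"spin": 0}])

```text
time: 9.1
tool_pos: [0.4734, -0.1697, 0.1526]
tcp_rot: [0.168, -3.136, 0.001]
wrist_force: [-6.0, 0.4, 13.7]
width: 0.444
```

>>> play_rows(series=[{"translation": [-0.0002,0,0.0006],"spin": 0},{"translation": [0,0,0],"spin": 0}])

```text
time: 9.3
tool_pos: [0.4735, -0.1697, 0.1525]
tcp_rot: [0.168, -3.136, 0.001]
wrist_force: [-8.8, 1.2, 17.2]
width: 0.441
```

Contact on the strike plate felt: z stops at 0.1525 and force climbs. I'll ease off to a light touch and draw back in +x.

>>> play_rows(series=[{"translation": [0,0,-0.0014],"spin": 0},{"translation": [0,0,0],"spin": 0}])

```text
time: 9.5
tool_pos: [0.4734, -0.1696, 0.1527]
tcp_rot: [0.168, -3.136, 0.001]
wrist_force: [-5.5, 0.2, 8.8]
width: 0.442
```

>>> play_rows(series=[{"translation": [-0.0015,0,0],"spin": 0},{"translation": [-0.0015,0,0],"spin": 0},{"translation": [0,0,0],"spin": 0}])

```text
time: 9.8
tool_pos: [0.475, -0.1694, 0.1524]
tcp_rot: [0.168, -3.132, 0.0]
wrist_force: [-9.6, -0.5, 11.5]
width: 0.444
```

>>> play_rows(series=[{"translation": [-0.0015,0,0],"spin": 0},{"translation": [-0.0015,0,0],"spin": 0},{"translation": [0,0,0],"spin": 0}])

```text
time: 10.1
tool_pos: [0.4788, -0.169, 0.1527]
tcp_rot: [0.167, -3.134, 0.0]
wrist_force: [-7.1, -0.0, 10.7]
width: 0.442
```

>>> play_rows(series=[{"translation": [-0.0015,0,-0.0005],"spin": 0},{"translation": [-0.0015,0,0],"spin": 0},{"translation": [0,0,0],"spin": 0}])

```text
time: 10.4
tool_pos: [0.4826, -0.1686, 0.1527]
tcp_rot: [0.167, -3.136, 0.0]
wrist_force: [-3.5, 0.1, 7.4]
width: 0.445
```

>>> play_rows(series=[{"translation": [-0.001,0,0],"spin": 0},{"translation": [-0.001,0,0],"spin": 0},{"translation": [0,0,0],"spin": 0}])

```text
time: 10.7
tool_pos: [0.4847, -0.1684, 0.1526]
tcp_rot: [0.167, -3.136, 0.0]
wrist_force: [-3.1, 0.3, 5.4]
width: 0.442
```

>>> play_rows(series=[{"translation": [-0.001,0,0],"spin": 0},{"translation": [0,0,0],"spin": 0}])

```text
time: 10.9
tool_pos: [0.4855, -0.1683, 0.1525]
tcp_rot: [0.168, -3.136, 0.0]
wrist_force: [-2.6, -0.5, 5.8]
width: 0.447
```

>>> play_rows(series=[{"translation": [-0.001,0,0],"spin": 0},{"translation": [0,0,0],"spin": 0}])

```text
time: 11.1
tool_pos: [0.4863, -0.1681, 0.1524]
tcp_rot: [0.168, -3.135, 0.0]
wrist_force: [-3.9, -0.7, 4.7]
width: 0.437
```

>>> play_rows(series=[{"translation": [-0.001,0,0],"spin": 0},{"translation": [0,0,0],"spin": 0}])

```text
time: 11.3
tool_pos: [0.487, -0.168, 0.1522]
tcp_rot: [0.168, -3.135, 0.0]
wrist_force: [-4.2, -0.5, 5.4]
width: 0.445
```

```bash
python3 - <<'E'
from fit import *
c=cam('wrist'); im=bot.read_camera('wrist'); cv2.imwrite('pics/w6.png',im)
np.save('w6.npy',np.array(c,dtype=object),allow_pickle=True)
cv2.imwrite('pics/w6c.png',cv2.resize(im[170:340,180:400],None,fx=3.5,fy=3.5,interpolation=cv2.INTER_CUBIC))
E
```

```text
(no output)
```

View pics/w6c.png

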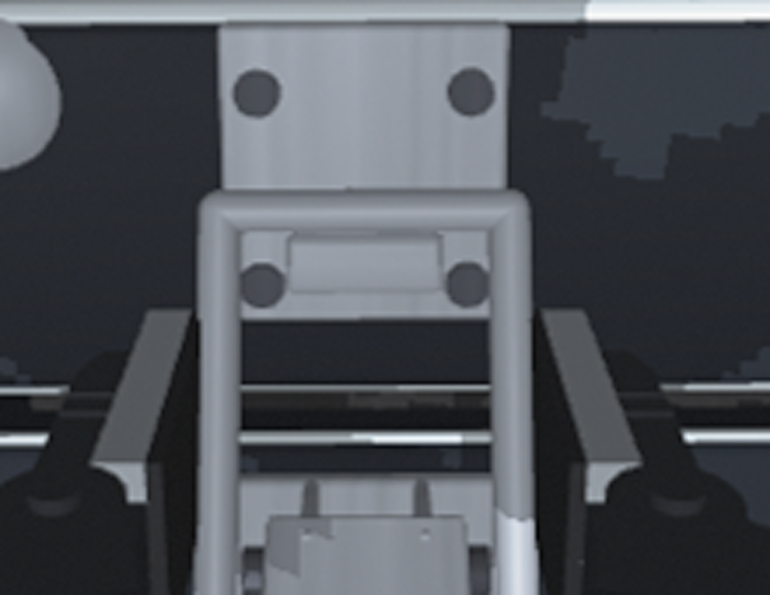

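Bar sits flat on the strike plate just in front of the lip (bar centre row 210, lip edge about row 235), and the lever is coming upright. Continue drawing back.

>>> play_rows(series=[{"translation": [-0.001,0,0],"spin": 0},{"translation": [0,0,0],"spin": 0}])

```text
time: 11.55
tool_pos: [0.4877, -0.168, 0.1521]
tcp_rot: [0.168, -3.134, 0.0]
wrist_force: [-4.9, -0.8, 5.1]
width: 0.449
```

>>> play_rows(series=[{"translation": [-0.001,0,0],"spin": 0},{"translation": [0,0,0],"spin": 0}])

```text
time: 11.75
tool_pos: [0.4882, -0.1679, 0.1519]
tcp_rot: [0.168, -3.133, 0.0]
wrist_force: [-5.4, -0.7, 6.1]
width: 0.441
```

>>> play_rows(series=[{"translation": [-0.001,0,0],"spin": 0},{"translation": [0,0,0],"spin": 0}])

```text
time: 11.95
tool_pos: [0.4887, -0.1679, 0.1518]
tcp_rot: [0.168, -3.132, -0.0]
wrist_force: [-6.5, -1.7, 6.0]
width: 0.443
```

>>> play_rows(series=[{"translation": [-0.001,0,0],"spin": 0},{"translation": [0,0,0],"spin": 0}])

```text
time: 12.15
tool_pos: [0.4889, -0.1678, 0.1517]
tcp_rot: [0.168, -3.13, -0.0]
wrist_force: [-8.4, -1.3, 7.7]
width: 0.443
```

>>> play_rows(series=[{"translation": [-0.001,0,0],"spin": 0},{"translation": [-0.001,0,0],"spin": 0},{"translation": [0,0,0],"spin": 0}])

```text
time: 12.45
tool_pos: [0.4893, -0.1678, 0.1515]
tcp_rot: [0.168, -3.127, -0.0]
wrist_force: [-12.3, -2.8, 9.4]
width: 0.447
```

```bash
python3 - <<'E'
from fit import *
c=cam('wrist'); im=bot.read_camera('wrist'); cv2.imwrite('pics/w7.png',im)
np.save('w7.npy',np.array(c,dtype=object),allow_pickle=True)
a=[cv2.cvtColor(cv2.imread(f'pics/w{i}.png'),cv2.COLOR_BGR2GRAY) for i in(6,7)]
# column profiles (rows 215..265) across tongue middle, bar side, arm; rivets
for g in a:
    print('mid',g[218:262,283:288].mean(1).astype(int)); print('side',g[218:262,252:254].mean(1).astype(int))
E
```

```text
mid [155 155 155 155 157 141 104 107 122 131 140 152 166 163 153 144 137 123
 126 120 128 141 155 157 156 156 156 156 155 153 152 151 149 147 140 139
 149 152 151 151 151 155 124  66]
side [159 159 159 160 159 163 113 104 121 130 137 148 164 164 156 146 138 123
 148 157 156 156 156 156 156 156 160 101  64  73  75  75  75  75  75  74
  75  74  72  87 143 157 145  82]
mid [155 155 155 156 157 126 101 112 124 133 142 155 167 162 132 119 129 143
 157 158 156 157 157 156 155 154 152 151 150 147 141 137 148 152 151 151
 151 152 151 105  50  37  38  39]
side [160 160 159 159 161 145 107 108 124 132 140 152 165 163 153 144 136 121
 148 157 156 157 160 116  72  71  75  75  75  75  75  75  74  75  74  70
 118 151 156 108  52  37  39  39]
```

Profiles: the lip now covers the rear third of the bar in the view. That is what a bar snug under the lip should look like (predicted about 1/4 covered), and the pull climbs to 12 N against little travel. Release and lift.

>>> play_rows(series=[{"translation": [0,0,-0.0005],"spin": 0},{"translation": [0,0,0],"spin": 0},{"translation": [0,0,0],"spin": 0},{"translation": [0,0,0],"spin": 0}], jaw=0.25)

```text
time: 12.9
tool_pos: [0.4941, -0.1672, 0.1525]
tcp_rot: [-0.167, 3.137, 0.0]
wrist_force: [0.4, 0.3, -0.7]
width: 0.622
```

>>> play_rows(series=[{"translation": [0,0,-0.01],"spin": 0},{"translation": [0,0,-0.02],"spin": 0},{"translation": [0,0,-0.03],"spin": 0},{"translation": [0.02,0,-0.02],"spin": 0},{"translation": [0.01,0,0],"spin": 0}])

```text
time: 13.4
tool_pos: [0.4658, -0.1714, 0.2371]
tcp_rot: [-0.167, 3.131, -0.005]
wrist_force: [0.5, -0.1, -0.4]
width: 0.628
```

>>> play_rows(series=[{"translation": [0,0,0],"spin": 0},{"translation": [0,0,0],"spin": 0},{"translation": [0,0,0],"spin": 0},{"translation": [0,0,0],"spin": 0},{"translation": [0,0,0],"spin": 0}], jaw=-1)

```text
time: 13.9
tool_pos: [0.4641, -0.1703, 0.2319]
tcp_rot: [0.167, -3.136, -0.001]
wrist_force: [-1.1, 0.7, 0.0]
width: -0.003
```

```bash
python3 - <<'E'
from fit import *
s=bot.read_state(); print(s['time'],s['tool_pos'],s['wrist_force'],s['width'])
c=cam('wrist'); im=bot.read_camera('wrist'); cv2.imwrite('pics/w8.png',im)
np.save('w8.npy',np.array(c,dtype=object),allow_pickle=True)
b=cv2.resize(im[150:360,170:420],None,fx=3,fy=2.8,interpolation=cv2.INTER_CUBIC)
for n,X in dict(k=(P[3],-.105,.1555),hinge=(.012,-.105,.162)).items(): print(n,proj(c,W(P,X)),(proj(c,W(P,X))-[170,150])*[3,2.8])
for th in(1.6,1.4,1.2,1.05,.9): print(th,(proj(c,W(P,(.012+.051*np.cos(th)-.01*np.sin(th),-.105,.162+.051*np.sin(th)+.01*np.cos(th))))-[170,150])*[3,2.8])
cv2.imwrite('pics/w8c.png',b)
E
```

```text
13.9 [ 0.4641 -0.1703  0.2319] [-1.087   0.6558  0.0466] -0.0025716371637499623
k [283.3205 227.2103] [339.9614 216.1889]
hinge [282.8292 290.6151] [338.4876 393.7224]
1.6 [338.042  479.0379]
1.4 [337.604  531.2977]
1.2 [337.2224 575.239 ]
1.05 [336.9872 601.1903]
0.9 [336.8024 620.4559]
```

View pics/w8c.png

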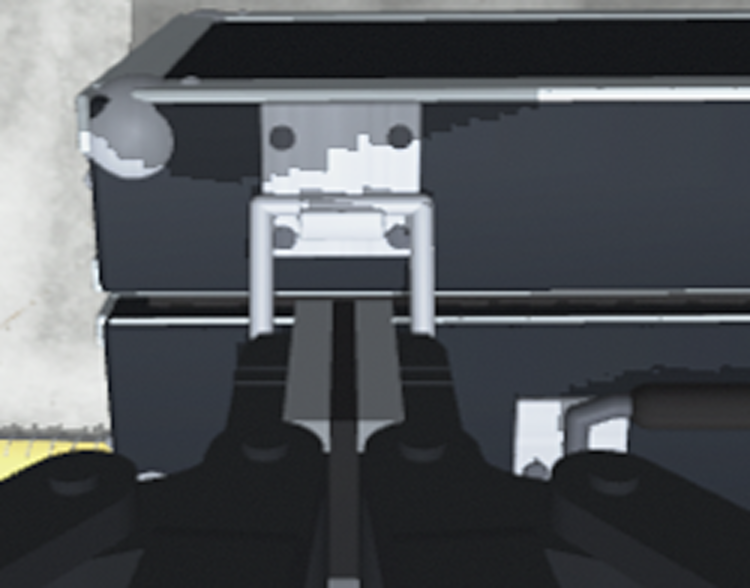

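Loop is on the keeper: bar at crop row 204, with the lip partly over it at rows 207-212. The lever is hidden behind the fingers. The twelve pictures are used up; from here it's by feel. Bring the shut fingertips to the lever's robot side and push.

>>> play_rows(series=[{"translation": [0,0,0.014],"spin": 0},{"translation": [-0.01,0,0.012],"spin": 0},{"translation": [-0.01,0,0],"spin": 0},{"translation": [0,0,0],"spin": 0}])

```text
time: 14.35
tool_pos: [0.4849, -0.168, 0.2057]
tcp_rot: [0.168, -3.136, -0.001]
wrist_force: [0.3, -0.6, 0.6]
width: 0.002
```

>>> play_rows(series=[{"translation": [-0.004,0,0],"spin": 0},{"translation": [-0.004,0,0],"spin": 0},{"translation": [0,0,0],"spin": 0}])

```text
time: 14.65
tool_pos: [0.4927, -0.1676, 0.2072]
tcp_rot: [-0.167, 3.136, -0.001]
wrist_force: [0.3, -0.5, -0.2]
width: 0.0
```

>>> play_rows(series=[{"translation": [-0.003,0,0],"spin": 0},{"translation": [-0.003,0,0],"spin": 0},{"translation": [0,0,0],"spin": 0}])

```text
time: 14.95
tool_pos: [0.4983, -0.1669, 0.2069]
tcp_rot: [-0.167, 3.137, -0.0]
wrist_force: [-0.0, 0.5, -0.5]
width: 0.007
```

>>> play_rows(series=[{"translation": [-0.003,0,0],"spin": 0},{"translation": [-0.003,0,0],"spin": 0},{"translation": [0,0,0],"spin": 0}])

```text
time: 15.25
tool_pos: [0.5043, -0.1662, 0.2067]
tcp_rot: [-0.167, 3.137, -0.0]
wrist_force: [-0.2, -0.1, -0.1]
width: -0.001
```

>>> play_rows(series=[{"translation": [-0.003,0,0],"spin": 0},{"translation": [-0.003,0,0],"spin": 0},{"translation": [0,0,0],"spin": 0}])

```text
time: 15.55
tool_pos: [0.5103, -0.1656, 0.2067]
tcp_rot: [-0.167, 3.137, -0.0]
wrist_force: [-0.0, 0.3, 0.2]
width: -0.0
```

>>> play_rows(series=[{"translation": [-0.002,0,0],"spin": 0},{"translation": [0,0,0],"spin": 0}])

```text
time: 15.75
tool_pos: [0.512, -0.1654, 0.2067]
tcp_rot: [-0.167, 3.137, -0.0]
wrist_force: [-0.1, -0.7, 1.0]
width: 0.003
```

>>> play_rows(series=[{"translation": [-0.0022,0,0.0007],"spin": 0},{"translation": [-0.0022,0,0.0008],"spin": 0},{"translation": [0,0,0],"spin": 0}])

```text
time: 16.05
tool_pos: [0.5164, -0.1648, 0.205]
tcp_rot: [0.167, -3.137, -0.0]
wrist_force: [-0.8, -1.0, -0.3]
width: 0.001
```

>>> play_rows(series=[{"translation": [-0.0021,0,0.001],"spin": 0},{"translation": [-0.0021,0,0.001],"spin": 0},{"translation": [0,0,0],"spin": 0}])

```text
time: 16.35
tool_pos: [0.5205, -0.1645, 0.2031]
tcp_rot: [0.167, -3.137, -0.0]
wrist_force: [0.2, -0.7, 1.2]
width: -0.0
```

>>> play_rows(series=[{"translation": [-0.002,0,0.0011],"spin": 0},{"translation": [-0.002,0,0.0012],"spin": 0},{"translation": [0,0,0],"spin": 0}])

```text
time: 16.65
tool_pos: [0.5243, -0.164, 0.2008]
tcp_rot: [0.167, -3.137, -0.0]
wrist_force: [-1.7, -0.3, 2.0]
width: -0.004
```

>>> play_rows(series=[{"translation": [-0.0019,0,0.0014],"spin": 0},{"translation": [-0.0019,0,0.0014],"spin": 0},{"translation": [0,0,0],"spin": 0}])

```text
time: 16.95
tool_pos: [0.5282, -0.1636, 0.1979]
tcp_rot: [0.167, -3.137, -0.0]
wrist_force: [-2.7, 0.3, 2.4]
width: 0.0
```

>>> play_rows(series=[{"translation": [-0.0018,0,0.0015],"spin": 0},{"translation": [-0.0017,0,0.0016],"spin": 0},{"translation": [0,0,0],"spin": 0}])

```text
time: 17.25
tool_pos: [0.5318, -0.1632, 0.1947]
tcp_rot: [-0.167, 3.137, 0.0]
wrist_force: [-2.3, -0.2, 2.7]
width: -0.001
```

>>> play_rows(series=[{"translation": [-0.0016,0,0.0017],"spin": 0},{"translation": [-0.0016,0,0.0017],"spin": 0},{"translation": [0,0,0],"spin": 0}])

```text
time: 17.55
tool_pos: [0.535, -0.1628, 0.1913]
tcp_rot: [-0.167, 3.137, 0.0]
wrist_force: [-3.1, 0.3, 1.4]
width: -0.002
```

>>> play_rows(series=[{"translation": [-0.0014,0,0.0019],"spin": 0},{"translation": [-0.0014,0,0.0019],"spin": 0},{"translation": [0,0,0],"spin": 0}])

```text
time: 17.85
tool_pos: [0.5379, -0.1625, 0.1874]
tcp_rot: [-0.167, 3.137, 0.0]
wrist_force: [-1.8, 0.1, 1.5]
width: 0.001
```

```bash
python3 - <<'E'
from fit import *
c8=np.load('w8.npy',allow_pickle=True); i8=cv2.imread('pics/w8.png')
c9=cam('wrist'); i9=bot.read_camera('wrist'); cv2.imwrite('pics/w9.png',i9)
np.save('w9.npy',np.array(c9,dtype=object),allow_pickle=True)
# rectify the z=0.1555 plane: case x -0.060..0.002, y -.130..-.080, 0.25 mm/px
xs=np.arange(-.060,.004,.00025); ys=np.arange(-.130,-.080,.00025)
out=[]
for c,i in((c8,i8),(c9,i9)):
    m=np.array([[proj(c,W(P,(x,y,.1555))) for y in ys] for x in xs],np.float32)
    g=cv2.cvtColor(cv2.remap(i,m[...,0],m[...,1],cv2.INTER_LINEAR),cv2.COLOR_BGR2GRAY); out.append(g)
    for y in(-.105,-.0925,-.090): print(y,[int(g[k:k+4,int((y+.130)/.00025)-2:int((y+.130)/.00025)+3].mean()) for k in range(40,256,4)])
cv2.imwrite('pics/r.png',np.hstack(out))
E
```

```text
-0.105 [160, 160, 159, 163, 231, 239, 238, 237, 237, 237, 237, 237, 237, 232, 154, 138, 169, 160, 134, 194, 236, 237, 236, 233, 229, 224, 231, 234, 235, 187, 69, 59, 60, 60, 59, 59, 59, 53, 98, 139, 53, 30, 26, 26, 27, 27, 27, 27, 27, 27, 26, 26, 27, 27]
-0.0925 [77, 77, 75, 94, 220, 236, 235, 235, 235, 235, 234, 235, 235, 226, 142, 145, 197, 232, 226, 207, 231, 215, 127, 115, 119, 119, 118, 131, 222, 170, 64, 59, 59, 59, 59, 59, 58, 52, 84, 90, 39, 37, 28, 24, 41, 137, 113, 46, 44, 46, 49, 56, 57, 59]
-0.09 [135, 134, 210, 235, 237, 237, 236, 236, 236, 236, 237, 237, 237, 227, 142, 147, 198, 233, 222, 175, 154, 153, 148, 136, 135, 140, 140, 145, 175, 151, 113, 109, 104, 93, 89, 86, 83, 79, 92, 91, 73, 70, 63, 58, 64, 128, 108, 58, 49, 35, 30, 30, 30, 31]
-0.105 [159, 159, 159, 158, 158, 158, 158, 159, 159, 159, 159, 159, 158, 159, 159, 159, 158, 156, 121, 142, 158, 159, 159, 155, 153, 127, 152, 156, 156, 157, 156, 155, 101, 43, 43, 43, 44, 43, 44, 43, 42, 38, 108, 52, 37, 35, 22, 117, 96, 39, 44, 43, 74, 139]
-0.0925 [153, 118, 75, 76, 76, 76, 91, 150, 152, 152, 152, 152, 152, 152, 152, 152, 151, 146, 125, 144, 153, 132, 112, 145, 143, 84, 76, 76, 76, 75, 117, 149, 85, 42, 43, 43, 43, 43, 43, 43, 42, 47, 117, 45, 38, 34, 27, 136, 75, 39, 43, 43, 84, 142]
-0.09 [152, 152, 149, 131, 130, 143, 154, 154, 154, 154, 153, 153, 154, 154, 153, 153, 153, 147, 125, 145, 152, 131, 117, 122, 122, 120, 104, 99, 98, 108, 124, 123, 94, 77, 75, 73, 70, 68, 67, 64, 62, 63, 107, 59, 53, 48, 43, 128, 75, 47, 50, 49, 88, 138]
```

Rectified profiles show the bar still under the lip (bar spanning about 5 mm, rear covered by the lip) and the shell gap down from about 7 to 5 mm. So it is hooked and clamping; the latch is just set light. Continue pressing.

>>> play_rows(series=[{"translation": [-0.0012,0,0.002],"spin": 0},{"translation": [-0.0012,0,0.002],"spin": 0},{"translation": [0,0,0],"spin": 0}])

```text
time: 18.2
tool_pos: [0.5403, -0.1623, 0.1834]
tcp_rot: [-0.167, 3.137, 0.0]
wrist_force: [-2.1, 0.8, 1.1]
width: -0.005
```

>>> play_rows(series=[{"translation": [-0.001,0,0.0021],"spin": 0},{"translation": [-0.001,0,0.0022],"spin": 0},{"translation": [0,0,0],"spin": 0}])

```text
time: 18.5
tool_pos: [0.5423, -0.1621, 0.179]
tcp_rot: [-0.167, 3.137, 0.0]
wrist_force: [0.3, -0.1, -0.8]
width: -0.003
```

>>> play_rows(series=[{"translation": [-0.0008,0,0.0015],"spin": 0},{"translation": [-0.0008,0,0.0015],"spin": 0},{"translation": [0,0,0],"spin": 0}])

```text
time: 18.8
tool_pos: [0.5437, -0.162, 0.1761]
tcp_rot: [-0.167, 3.137, -0.0]
wrist_force: [1.2, -0.1, 0.6]
width: -0.005
```

>>> play_rows(series=[{"translation": [0,0,0.0015],"spin": 0},{"translation": [0,0,0.0015],"spin": 0},{"translation": [0,0,0],"spin": 0}])

```text
time: 19.1
tool_pos: [0.5435, -0.162, 0.1732]
tcp_rot: [0.167, -3.137, -0.0]
wrist_force: [0.0, 0.0, -0.6]
width: 0.002
```

>>> play_rows(series=[{"translation": [0,0,0.001],"spin": 0},{"translation": [0,0,0.001],"spin": 0},{"translation": [0,0,0],"spin": 0}])

```text
time: 19.4
tool_pos: [0.5435, -0.162, 0.1713]
tcp_rot: [0.167, -3.137, -0.0]
wrist_force: [-0.3, -0.6, 0.4]
width: 0.002
```

>>> play_rows(series=[{"translation": [0,0,0.001],"spin": 0},{"translation": [0,0,0.001],"spin": 0},{"translation": [0,0,0],"spin": 0}])

```text
time: 19.7
tool_pos: [0.5438, -0.162, 0.1701]
tcp_rot: [-0.167, 3.137, -0.0]
wrist_force: [-0.3, 0.3, 2.9]
width: -0.003
```

>>> play_rows(series=[{"translation": [0,0,0.001],"spin": 0},{"translation": [0,0,0],"spin": 0}])

```text
time: 19.9
tool_pos: [0.5438, -0.1621, 0.1698]
tcp_rot: [-0.167, 3.136, -0.001]
wrist_force: [-3.2, 0.5, 6.6]
width: -0.0
```

Contact at z 0.170, where a flat lever's face should be (0.169). Lift off, back away and check.

>>> play_rows(series=[{"translation": [0,0,-0.005],"spin": 0},{"translation": [0,0,-0.02],"spin": 0},{"translation": [0,0,-0.03],"spin": 0},{"translation": [0.03,0,-0.03],"spin": 0},{"translation": [0.03,0.01,-0.03],"spin": 0}])

```text
time: 20.4
tool_pos: [0.4824, -0.1589, 0.284]
tcp_rot: [0.167, -3.136, 0.0]
wrist_force: [0.6, 1.1, 0.6]
width: 0.007
```

>>> play_rows(series=[{"translation": [0.03,0.02,0],"spin": 0},{"translation": [0.03,0.03,0],"spin": 0},{"translation": [0,0.02,0],"spin": 0},{"translation": [0,0,0],"spin": 0},{"translation": [0,0,0],"spin": 0}])

```text
time: 20.9
tool_pos: [0.4159, -0.0953, 0.2836]
tcp_rot: [-0.169, 3.136, -0.001]
wrist_force: [0.8, -0.7, 0.1]
width: -0.003
```

```bash
python3 - <<'E'
from fit import *
s=bot.read_state(); print(s['time'],s['tool_pos'],s['wrist_force'])
c=cam('wrist'); i=bot.read_camera('wrist'); cv2.imwrite('pics/w10.png',i)
i1=cv2.imread('pics/w1.png'); c1=np.load('w1.npy',allow_pickle=True)
def rect(c,i,z,yc):
    xs=np.arange(-.060,.075,.0005); ys=np.arange(yc-.025,yc+.025,.0005)
    m=np.array([[proj(c,W(P,(x,y,z))) for y in ys] for x in xs],np.float32)
    return cv2.cvtColor(cv2.remap(i,m[...,0],m[...,1],cv2.INTER_LINEAR),cv2.COLOR_BGR2GRAY)
R_=rect(c,i,.162,-.105); L=rect(c,i,.162,.105); R1=rect(c1,i1,.162,-.105)
cv2.imwrite('pics/r2.png',np.hstack([R_,L,R1]))
cc=lambda a,b:cv2.matchTemplate(a,b[8:-8,8:-8],cv2.TM_CCOEFF_NORMED).max()
print('right now vs left shut',cc(R_,L),'right at start vs left',cc(R1,L))
for n,g in(('R',R_),('L',L)):
    print(n,'mid',[int(g[k:k+4,46:54].mean()) for k in range(0,268,4)]); print(n,'arm',[int(g[k:k+4,12:20].mean()) for k in range(0,268,4)])
# gap at parting line, between latches
for nm,cc_,im in(('start',c1,i1),('now',c,i)):
    pr=[]
    for y in(-.07,-.145):
        m=np.array([[proj(cc_,W(P,(x,y,.15)))] for x in np.arange(-.012,.008,.0005)],np.float32)
        pr.append(cv2.cvtColor(cv2.remap(im,m[...,0],m[...,1],cv2.INTER_LINEAR),cv2.COLOR_BGR2GRAY).ravel().tolist())
    print(nm,pr)
t0=cv2.imread('pics/top0.png');t=bot.read_camera('top'); d=cv2.absdiff(t,t0).max(2)
for n,(a,b,e,f) in dict(calc=(385,215,435,275),stamp=(163,195,183,213),tape=(133,175,160,198),mug=(122,205,162,255)).items(): print(n,d[b:f,a:e].mean())
E
```

```text
20.9 [ 0.4159 -0.0953  0.2836] [ 0.8065 -0.6523  0.0929]
right now vs left shut 0.4739849 right at start vs left 0.3930023
R mid [219, 178, 230, 229, 229, 228, 228, 228, 228, 227, 228, 195, 132, 119, 181, 228, 225, 218, 216, 88, 52, 52, 49, 86, 36, 68, 127, 49, 57, 136, 149, 147, 147, 81, 82, 208, 225, 224, 224, 224, 218, 101, 29, 30, 30, 34, 40, 37, 31, 30, 30, 30, 30, 30, 30, 34, 38, 38, 38, 38, 38, 38, 41, 45, 46, 46, 46]
R arm [228, 99, 56, 57, 57, 56, 56, 55, 55, 55, 54, 54, 53, 86, 124, 130, 137, 141, 140, 141, 145, 149, 152, 172, 167, 160, 192, 167, 172, 175, 179, 184, 191, 188, 186, 184, 188, 197, 157, 155, 216, 215, 141, 96, 103, 129, 79, 29, 30, 30, 30, 30, 30, 30, 30, 30, 30, 30, 30, 29, 30, 34, 37, 38, 37, 37, 38]
L mid [209, 223, 222, 222, 221, 221, 220, 220, 213, 150, 137, 144, 210, 218, 224, 220, 215, 164, 55, 52, 52, 64, 74, 23, 117, 65, 39, 93, 143, 142, 142, 122, 58, 138, 222, 221, 220, 220, 220, 219, 219, 219, 219, 218, 218, 218, 220, 142, 128, 191, 101, 176, 158, 105, 80, 31, 29, 29, 30, 29, 29, 29, 29, 29, 29, 29, 29]
L arm [206, 230, 180, 110, 111, 198, 228, 227
[... 339 characters left out ...]
30, 26, 23, 19, 23, 90, 149, 186, 192, 149, 106, 60, 49, 55, 57, 57, 58, 58, 58, 58, 58, 58, 58, 58, 58, 58, 58], [60, 60, 60, 59, 55, 48, 93, 144, 118, 94, 69, 51, 54, 54, 49, 41, 32, 26, 20, 36, 54, 88, 113, 106, 99, 92, 88, 89, 89, 89, 89, 89, 89, 89, 89, 88, 89, 89, 89, 89]]
now [[53, 53, 52, 52, 52, 50, 45, 67, 121, 135, 120, 90, 53, 36, 21, 20, 20, 35, 68, 163, 209, 168, 118, 59, 39, 47, 51, 53, 53, 53, 53, 53, 53, 53, 53, 53, 53, 52, 53, 53], [52, 52, 52, 52, 52, 52, 52, 51, 50, 44, 45, 91, 121, 98, 72, 39, 23, 21, 21, 22, 89, 177, 181, 172, 127, 86, 62, 44, 49, 52, 52, 53, 52, 52, 52, 52, 52, 52, 53, 52]]
calc 35.79933333333334
stamp 5.238888888888889
tape 5.199677938808374
mug 5.138
```

The shell is drawn in about 2.5 mm at the latch; the gripper hides part of the lever. Shift left and compare again, and recheck the calculator unobstructed.

>>> play_rows(series=[{"translation": [0.01,0.045,-0.01],"spin": 0},{"translation": [0.01,0.045,-0.01],"spin": 0},{"translation": [0.01,0.045,0],"spin": 0},{"translation": [0,0,0],"spin": 0},{"translation": [0,0,0],"spin": 0}])

```text
time: 21.5
tool_pos: [0.372, 0.0362, 0.3035]
tcp_rot: [-0.172, 3.137, -0.001]
wrist_force: [0.6, -0.2, 0.5]
width: 0.005
```

```bash
python3 - <<'E'
from fit import *
s=bot.read_state(); print(s['time'],s['tool_pos'])
c=cam('wrist'); i=bot.read_camera('wrist'); cv2.imwrite('pics/w11.png',i)
def prof(c,i,yc,z):
    o=[]
    for x in np.arange(-.05,.085,.002):
        u,v=proj(c,W(P,(x,yc,z))); o.append(int(i[int(v)-1:int(v)+2,int(u)-2:int(u)+3].mean()) if 1<v<418 and 2<u<556 else -1)
    return o
for y in(-.105,.105): print(y,prof(c,i,y,.169))
for n,k in(('top',0),('scene',1)):
    a=cv2.imread(f'pics/{n}0.png');b=bot.read_camera(n); cv2.imwrite(f'pics/{n}1.png',b)
    x0,y0,x1,y1=(390,215,432,272) if n=='top' else (372,292,440,362)
    r=cv2.matchTemplate(b[y0-12:y1+12,x0-12:x1+12],a[y0:y1,x0:x1],cv2.TM_CCOEFF_NORMED); _,m,_,l=cv2.minMaxLoc(r); print(n,'calc match',m,np.array(l)-12)
# rear latch: top view of right/left latch now, profile along case x at lever height
ct=cam('top'); t=cv2.imread('pics/top1.png'); t0=cv2.imread('pics/top0.png')
for y in(-.105,.105): print('top',y,'now',prof(ct,t,y,.169),'start',prof(ct,t0,y,.169))
E
```

```text
21.5 [0.372  0.0362 0.3035]
-0.105 [187, 212, 209, 211, 212, 180, 125, 151, 189, 213, 211, 168, 126, 51, 43, 36, 67, 36, 61, 118, 49, 52, 131, 143, 107, 78, 76, 58, 134, 207, 211, 210, 210, 209, 210, 209, 208, 208, 208, 208, 208, 193, 119, 147, 133, 127, 175, 142, 139, 203, 205, 201, 197, 196, 200, 202, 181, 67, 37, 37, 41, 38, 36, 32, 26, 27, 27, 27]
0.105 [87, 87, 87, 87, 86, 86, 86, 86, 86, 85, 85, 85, 85, 85, 84, 84, 84, 84, 83, 116, 149, 141, 110, 84, 68, 37, 30, 30, 30, 30, 30, 30, 30, 31, 31, 32, 33, 33, 34, 34, 35, 35, 35, 35, 34, 35, 35, 37, 51, 57, 58, 59, 49, 60, 60, 53, 33, 28, 28, 28, 29, 29, 28, 28, 30, 26, 26, 28]
top calc match 0.9981411099433899 [0 0]
scene calc match 0.9975311160087585 [0 0]
top -0.105 now [223, 228, 228, 228, 229, 229, 216, 199, 198, 198, 204, 209, 216, 216, 202, 155, 100, 69, 69, 74, 69, 58, 58, 57, 77, 119, 119, 172, 211, 227, 227, 229, 228, 227, 227, 227, 227, 228, 228, 218, 194, 173, 173, 165, 173, 176, 176, 194, 205, 210, 210, 199, 195, 196, 196, 199, 201, 207, 207, 214, 218, 220, 220, 221, 221, 221, 221, 222] start [207, 219, 206, 198, 187, 1
[... 273 characters left out ...]
, 216, 217, 217, 217, 218, 218]
top 0.105 now [110, 106, 103, 103, 100, 98, 96, 96, 95, 94, 93, 91, 91, 90, 89, 88, 88, 85, 83, 80, 80, 78, 75, 70, 70, 65, 88, 142, 201, 201, 231, 235, 234, 234, 233, 234, 232, 232, 217, 193, 184, 184, 184, 182, 181, 181, 199, 211, 211, 211, 200, 197, 196, 196, 184, 177, 175, 175, 175, 176, 175, 175, 176, 177, 179, 179, 180, 180] start [229, 226, 206, 206, 183, 183, 204, 204, 223, 224, 219, 185, 185, 133, 88, 73, 73, 71, 59, 55, 55, 58, 77, 97, 97, 140, 185, 218, 232, 232, 230, 229, 229, 229, 230, 230, 228, 228, 212, 188, 180, 180, 180, 178, 176, 176, 195, 205, 206, 206, 194, 192, 191, 191, 179, 172, 170, 170, 170, 171, 170, 170, 170, 172, 174, 174, 176, 176]
```

The right lever's profile now runs to case x ≈ 0.062 (predicted flat tip 0.063) and matches the shut left latch; the calculator has not moved. Handing in.

```bash
python3 -c "
from workcell import bot
s=bot.read_state(); print(s['time'],s['wrist_force']); print(bot.finish_job())"
```

```text
21.65 [0.45058239 0.38455656 0.5610357 ]
the job is handed in; nothing more can be done
None
```

The right latch is shut and the job is handed in at 21.7 s; `finish_job()` gave no verdict, so this rests on my own checks.

**What I did:** I pinched the loop's arms and swung it down until the bar touched the strike plate, re-gripping twice because the fingers slipped deeper. I then drew it back under the lip until the pull climbed to about 12 N. After releasing, I pressed the lever back with the shut fingertips until it snapped flat, then moved clear. The highest force at the wrist was about 19 N, during the touch on the plate.

**Last checks:**
- **Lever:** the fingertips met it at z 0.170 m, where a flat lever's face should be at 0.169. In the wrist view the lever runs to 62 mm behind the parting line, against 63 expected. In the top view its profile matches the left, shut latch.
- **Front shell:** the gap closed by about 2.5 mm near the latch, and by about 1.5 mm nearer the handle. The bar was seen under the lip partway through the press.
- **Other things:** the calculator matches its starting picture exactly. The stamp, tape measure and mug areas show no visible change, and nothing touches the robot.

**Not confirmed or in disagreement:**
- **Loop tension:** it was not measured, only inferred from the shell being drawn in.
- **Lever force:** pressing took only about 2 to 4 N, below the 5 to 15 N stated.
- **Left/right comparison:** the first image comparison of the two latches was poor (0.47) because the gripper hid part of the lever. The later unobstructed profiles agreed.
- **Camera scale:** heights judged from image scale came out about 5 mm low against the model, so I relied on touch there.

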